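# Start the clamp spindle in its nut

## Robot

A 7-joint arm with a two-finger parallel gripper is mounted at the origin on the work surface. World frame = base frame: x ahead of the robot, y to its left, z up, the work surface at z = 0. Lengths are in m, angles in rad, forces in N, time in s.
With the tool pointing down it reaches from about 0.35 to 0.9 m from the base axis. Payload 8.1 kg.
Tool frame: the origin (TCP) lies midway between the tips of the shut fingers; the grasp point (between the pads) lies 19 mm behind it; x points along the fingers, z is the direction in which the jaws open and shut, and the axes are right-handed (so a half turn about x gives the same grasp; the last joint's range is limited). The gripper opens to 92 mm and grips with 3 to 60 N. Pads are 19 mm wide; open, the fingers measure 130 mm over their backs; the gripper's body (75 mm by 190 mm) begins 47 mm behind the grasp point.
Start: joints at [-1.306, 0.434, 0.025, 1.573, -0.012, 1.134, -0.075], TCP at [0.225, 0.583, 0.227] pointing down, gripper open.
Joint ranges: [-2.62, 2.62], [-0.44, 2.09], [-1.27, 1.32], [0.08, 2.57], [-1.32, 4.46], [0.12, 2], [-2.74, 2.74]. Speed limits (rad/s): [2.22, 2.22, 3.01, 3.01, 3.14, 3.14, 3.14].

## Interface

Orientations are given as a rotation vector (axis times angle).
In Python, from cell import arm gives the robot as it stands. The module is installed in compiled form; this text tells all that it offers.
- The arm moves only by the tool move_arm, never from a script. Its argument "steps" is text: rows parted by semicolons, each of 5 numbers parted by spaces: the shift along the tool's x, y, z in m, then the turn about the tool's x in rad, then the closure in counts, from 0 (fully open) to 255 (shut). A call has 1 to 10 rows; each row is the pose to reach, as a shift and turn from the pose commanded when the call began, along the tool's axes at that moment; what a row does not reach only later rows make up. A row lasts 1/12 s, in which the tool goes at most 41.7 mm and 7.16 degrees, less where a joint would pass 70% of its speed; a pose out of reach is approached as far as the arm can. A call with a gripper value outside its range is refused whole. The fingers move at their own pace and stop on an object; "squeeze" is the grip in N (left out, the last holds). Time passes only in rows, so rows that repeat a pose let the fingers close. It gives the time, the measured TCP pose, the force and the opening at its end, in the units of the state.
- arm.observe(): the state, without advancing time (a new reading comes with each control period).
- arm.get_image(name): name is "scene" or "top" or "wrist"; returns a dict with "img" (384x512x3 uint8, blue, green, red), "z_map" (384x512 float32, m along the optical axis (not along the pixel's ray), 0 where there is no reading), "vfov" (degrees; the focal length in pixels is half the picture's height over the tangent of half this angle, whatever the lens; pixels are square), "cx", "cy" (the principal point, pixels), "k1" (the pictures are not rectified: a ray, as slopes to the right and down, at radius r is drawn at 1 + k1 r^2 times it, then the intrinsics apply), "extrinsics" (4x4, takes a point from camera to world coordinates). Camera axes: x right, y up, looking along -z (the intrinsics and any distortion apply to the point x, -y, -z); pixel columns grow to the right and rows downward; lengths in m; the calibration is good to about 2 mm. A picture is of the moment at which its call begins.
- arm.sign_off(): hands the job in, once; it reports no verdict.
The state is a dict: "clock": time; "joints": joint angles; "dq": joint speeds; "joint_efforts": joint torques, N m; "position": TCP position; "ee_rot": TCP orientation; "force": force on the tool from outside, world axes, zero at the start; "ft_torque": the same for the moment, N m; "width": opening from 0.0 (shut) to 1.0 (fully open).
Only numpy, scipy, OpenCV 4.12 (cv2) and the standard library are available. Lean on these libraries where they do the work, as an engineer would, in place of code of your own. Each camera call takes 0.05 s, during which the arm holds its last target.

## Task

Pull the hexagon-head spindle straight up out of its blue holder and stand it, pilot end down, in the bronze nut on top of the tube clamp. Turn it backward (anticlockwise seen from above) until it drops into the start of the thread, then screw it forward (clockwise) one full turn without forcing it. Finish with the gripper still closed on the head, holding the spindle upright and started, and leave the other things on the bench where they are.

Things in the scene. Friction and masses are not known exactly. Their poses are not given: they have to be found in the camera images.
- spindle: steel spindle 142 mm long, about 0.6 kg, upright in the holder in any yaw. Origin: centre of the pilot's end face, z along it to the head. Up from the origin: cone 12 to 22 mm diameter over 10 mm, plain pilot 22 mm diameter up to 52 mm, two-start right-hand thread (33 mm over crests, 26 mm core) from 57 to 110 mm, hexagon head from 116 to 142 mm. x is square to one pair of the head's flats
- spindle_head (a point): centre of the hexagon head, on the axis, 129 mm above the pilot's end face; axes as spindle. Head: 36 mm across flats, 41.6 mm across corners, 26 mm high, nothing above it; flats square to x and at 60 and 120 degrees from it
- spindle_thread (a point): on the axis at the underside of the first thread crests, 56.8 mm above the pilot's end face; axes as spindle. Before it is started the spindle rests with this point 3 to 9 mm below the nut's top face, by its angle; turned anticlockwise from above it climbs to 3 mm below, then drops 6 mm to 9 mm below (this happens twice a turn); one turn clockwise from there brings it to 21 mm below
- nut: greased flanged bronze nut fixed in the clamp's blue bridge, bore upright. Origin: on the bore's axis in the top face, 140 mm above the bench. Flange 66 mm diameter, mouth 36 mm; two thread starts 3 mm down, half a turn apart, at no marked angle; pitch 6 mm, 12 mm a turn; plain 23.6 mm guide bore 36 to 58 mm down. Held loosely, the spindle follows the thread by its weight and stays where left
- clamp: bridge clamp fixed to the bench: base 210 x 170 x 10 mm, two V-blocks, 24 mm columns 60 mm either side of the nut along y, blue bridge plate 76 x 156 mm with its top 130 mm above the bench, column nuts up to 138 mm. Origin: centre of the base's underside, below the nut's axis; x runs along the tube
- holder: blue plastic upright socket fixed to the bench, 50 mm diameter (foot 80 mm), 88 mm high, mouth 37 mm. Origin: centre of its underside. The spindle stands in it with its end face 10 mm above the bench and its head from 126 to 152 mm above the bench; lifted by 80 mm its tip clears the rim
- tube: loose steel tube 34 mm diameter, 200 mm long, lying in the clamp's V-blocks under the nut; leave it. Origin: its underside at mid length, x along the tube
- grease_tin: red tin 68 mm diameter, 55 mm high, standing on the bench, not needed. Origin: centre of its underside
- tube_sample: short steel tube 34 mm diameter, 85 mm high, standing on the bench, not needed. Origin: centre of its underside
- nut_tray: grey open tray 110 x 150 x 45 mm with small steel rings, on the bench, not needed. Origin: centre of its underside
There are look-alikes about, which are no part of the job. Leave any yellow look-alike of the spindle alone. Several things look just like the holder: the one meant starts nearest to the robot's base.

How it is judged:
By the outcome, as a careful person would: the job done as asked, in the order asked, and still so for the second after the job is handed in, while the arm keeps its last pose, push and grip.
It also fails if it takes over 72 s, if anything falls off the work surface, if the arm or the gripper's body presses on something with over 40 N, if the wrist force passes 120 N, or if a joint passes its speed limit or range.

## Working session

There is one attempt and no reset: what is moved stays moved. The work goes in short steps, Python scripts to look and compute and a tool call to move; the robot and the scene stay as the last step left them, time stands still between calls to the robot, and variables do not carry over. Pictures are saved under pics/ and viewed, and the job is handed in when it is done.

Besides the shell and the picture viewer there is one more tool, called after "Emit:" as a command line: name --argument value ..., lists and objects as JSON in quotes. move_arm: Moves the arm, as the interface text tells. Its arguments: {"type":"object","properties":{"steps":{"type":"string"},"squeeze":{"type":"number"}},"required":["steps"]}

```bash
mkdir -p pics
cat > h.py <<'E'
import numpy as np, cv2
from scipy.spatial.transform import Rotation as R
from cell import arm
def save(n,fn):
    d=arm.get_image(n); cv2.imwrite('pics/'+fn+'.png',d['img']); np.savez('pics/'+fn+'.npz',**d); return d
def load(fn): return dict(np.load('pics/'+fn+'.npz'))
def K(d):
    f=192/np.tan(np.radians(float(d['vfov']))/2); return np.array([[f,0,float(d['cx'])],[0,f,float(d['cy'])],[0,0,1]]),np.array([float(d['k1']),0,0,0,0])
def slopes(d,uv):
    k,D=K(d); uv=np.asarray(uv,float).reshape(-1,2)
    p=np.column_stack([(uv[:,0]-k[0,2])/k[0,0],(uv[:,1]-k[1,2])/k[1,1]]);k1=D[0];rd=np.hypot(*p.T);r=rd.copy()
    for _ in range(50): r=r-(r*(1+k1*r*r)-rd)/(1+3*k1*r*r)
    return p*np.where(rd>0,r/np.maximum(rd,1e-12),1)[:,None]
def ray(d,uv):
    s=slopes(d,uv); E=d['extrinsics']; c=np.column_stack([s[:,0],-s[:,1],-np.ones(len(s))]); return E[:3,3],c@E[:3,:3].T
def plane(d,uv,z):
    o,r=ray(d,uv); return o+r*((z-o[2])/r[:,2])[:,None]
def depthpt(d,uv):
    o,r=ray(d,uv); uv=np.asarray(uv,int).reshape(-1,2); return o+r*d['z_map'][uv[:,1],uv[:,0]][:,None]
def proj(d,P):
    E=d['extrinsics'];c=(np.atleast_2d(P)-E[:3,3])@E[:3,:3]; s=np.column_stack([c[:,0],-c[:,1]])/-c[:,2:]
    k,D=K(d); r2=(s**2).sum(1)[:,None]; s=s*(1+D[0]*r2); return s*k[0,0]+k[:2,2]
E
python3 - <<'E'
from h import *
for n in ['scene','top','wrist']:
    d=save(n,n+'0'); print(n,d['vfov'],d['cx'],d['cy'],d['k1'],d['extrinsics'].round(3).tolist())
s=arm.observe(); print({k:np.round(v,3) for k,v in s.items()})
E
```

```text
scene 44.51452594784817 250.67494179055237 189.9248639417251 0.007992607926420642 [[0.515, -0.699, 0.495, 1.042], [0.857, 0.41, -0.313, -0.3], [0.016, 0.585, 0.811, 0.819], [0.0, 0.0, 0.0, 1.0]]
top 57.57742054607028 251.57438838554629 179.77361372080233 -0.015318439968116335 [[0.013, 0.986, -0.165, 0.505], [-0.999, 0.007, -0.041, -0.056], [-0.039, 0.165, 0.986, 0.769], [0.0, 0.0, 0.0, 1.0]]
wrist 68.16484187562834 258.4074181651462 191.31542070102054 0.0063935588697819935 [[0.361, -0.901, -0.242, 0.159], [0.933, 0.348, 0.096, 0.608], [-0.002, -0.261, 0.965, 0.384], [0.0, 0.0, 0.0, 1.0]]
{'clock': np.float64(0.15), 'joints': array([-1.306,  0.435,  0.025,  1.574, -0.012,  1.134, -0.075]), 'dq': array([ 0.002, -0.002,  0.   , -0.002, -0.   ,  0.003, -0.002]), 'joint_efforts': array([ 3.0000e-03, -6.6826e+01,  9.8700e-01, -3.1469e+01, -6.0000e-02,
        3.9000e-02,  0.0000e+00]), 'position': array([0.225, 0.583, 0.226]), 'ee_rot': array([-0.935,  1.362,  0.934]), 'force': array([ 0.386,  0.841, -0.086]), 'ft_torque': array([-0.027, -0.006, -0.014]), 'width': np.float64(0.997)}
```

View pics/scene0.png

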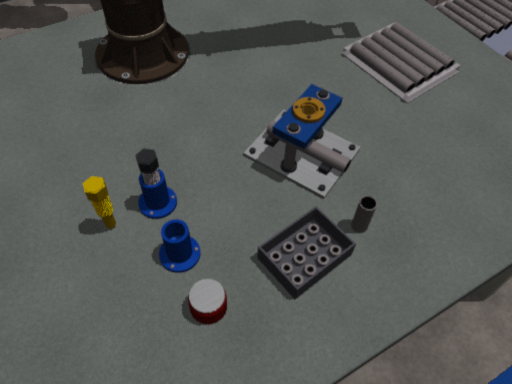

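View pics/top0.png

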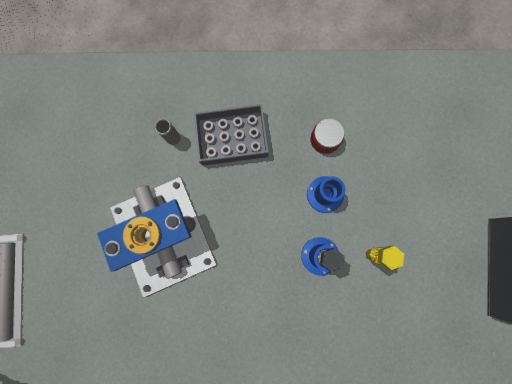

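View pics/wrist0.png

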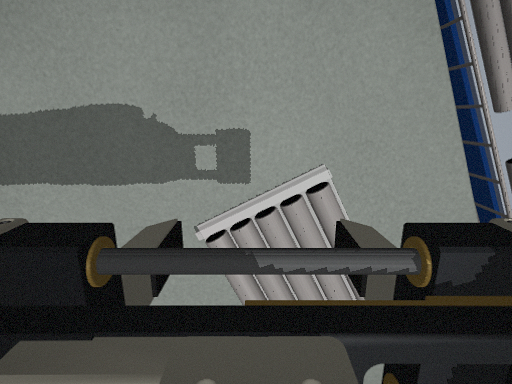

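The top view shows two blue holders: (320,257), with the dark-headed spindle in it, and (327,193), which is empty. Up in the picture is +x, so the first is nearer the base and fits. The yellow look-alike is at (390,257), and the bronze nut is at (142,234). Next I'll enlarge the crops to confirm.

Run:
```python
from h import *
t=load('top0');s=load('scene0')
a=cv2.resize(t['img'][215:295,280:420],None,fx=5,fy=5,interpolation=cv2.INTER_CUBIC)
b=cv2.resize(s['img'][140:225,75:215],None,fx=5,fy=5,interpolation=cv2.INTER_CUBIC)
cv2.imwrite('pics/crop1.png',cv2.resize(np.vstack([a,b]),(500,590)))
c=cv2.resize(t['img'][195:275,95:195],None,fx=6,fy=6,interpolation=cv2.INTER_CUBIC);cv2.imwrite('pics/crop2.png',c)
def big(m):
    m=m.astype(np.uint8);n,l,st,ce=cv2.connectedComponentsWithStats(m);i=1+st[1:,4].argmax();return (l==i),ce[i],st[i]
for d,nm,roi in[(t,'top',(305,240,350,280)),(s,'scene',(130,140,165,180))]:
    h=cv2.cvtColor(d['img'],cv2.COLOR_BGR2HSV)
    # nut flange bronze
    m=(h[...,0]>10)&(h[...,0]<26)&(h[...,1]>120)&(h[...,2]>90)
    mm,c,st=big(m);cnt=cv2.findContours(mm.astype(np.uint8),0,2)[0];cn=max(cnt,key=len);hull=cv2.convexHull(cn)
    P=plane(d,hull.reshape(-1,2),0.140);e=cv2.fitEllipse(hull);print(nm,'nut',e,plane(d,[e[0]],.14).round(4),P.min(0),P.max(0), 'minc',cv2.minEnclosingCircle((P[:,:2]*1000).astype(np.float32)))
    x0,y0,x1,y1=roi
    z=d['z_map'];o,r=ray(d,np.stack(np.meshgrid(np.arange(512),np.arange(384)),-1).reshape(-1,2).astype(float))
    P=(o+r*z.reshape(-1,1)).reshape(384,512,3); roi_m=np.zeros((384,512),bool);roi_m[y0:y1,x0:x1]=1
    m=roi_m&(abs(P[...,2]-.152)<.005);q=P[m];print(nm,'head depth',m.sum(),q.mean(0),q.min(0),q.max(0),(q[:,:2].min(0)+q[:,:2].max(0))/2)
    hh=cv2.convexHull(np.argwhere(m)[:,::-1].astype(np.int32));print(hh.reshape(-1,2).tolist(),cv2.minEnclosingCircle((q[:,:2]*1000).astype(np.float32)))
    zc=(abs(P[...,2]-.14)<.003);print('nut depth z', np.median(P[mm][:,2]))
```

```text
top nut ((141.0419464111328, 234.82901000976562), (35.18998336791992, 36.901885986328125), 44.49899673461914) [[0.5081 0.1692 0.14  ]] [0.47749002 0.13624035 0.14      ] [0.54022184 0.20123633 0.14      ] minc ((508.2229919433594, 169.213623046875), 33.01968002319336)
top head depth 405 [ 0.47031237 -0.17082293  0.1523151 ] [ 0.45119898 -0.19035504  0.14723995] [ 0.49013528 -0.15233009  0.15561105] [ 0.47066713 -0.17134257]
[[344, 258], [343, 265], [342, 268], [334, 271], [330, 271], [324, 266], [322, 264], [322, 258], [323, 252], [325, 251], [334, 248], [335, 248], [340, 252], [344, 256]] ((470.6515808105469, -171.05247497558594), 20.253700256347656)
nut depth z 0.13896638377326231
scene nut ((308.7096862792969, 108.25019836425781), (22.343637466430664, 31.793560028076172), 97.55555725097656) [[0.5102 0.1713 0.14  ]] [0.47742662 0.13933199 0.14      ] [0.5423849  0.20400046 0.14      ] minc ((509.8324890136719, 171.6142578125), 32.70185470581055)
scene head depth 288 [ 0.4718211  -0.16948416  0.15210812] [ 0.44967048 -0.1879362   0.14700394] [ 0.49098441 -0.14999638  0.15631588] [ 0.47032745 -0.16896629]
[[157, 159], [152, 163], [149, 165], [143, 165], [140, 164], [138, 163], [137, 161], [135, 155], [135, 154], [140, 150], [143, 148], [145, 148], [153, 149], [154, 150]] ((470.32745361328125, -168.97689819335938), 20.912567138671875)
nut depth z 0.1395877271197845
```

View pics/crop1.png

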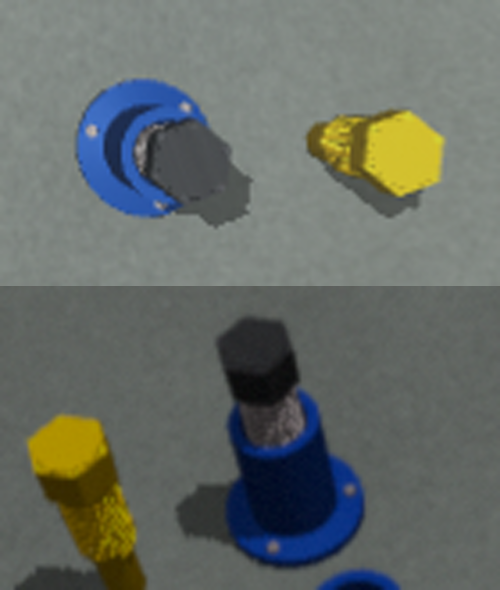

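View pics/crop2.png

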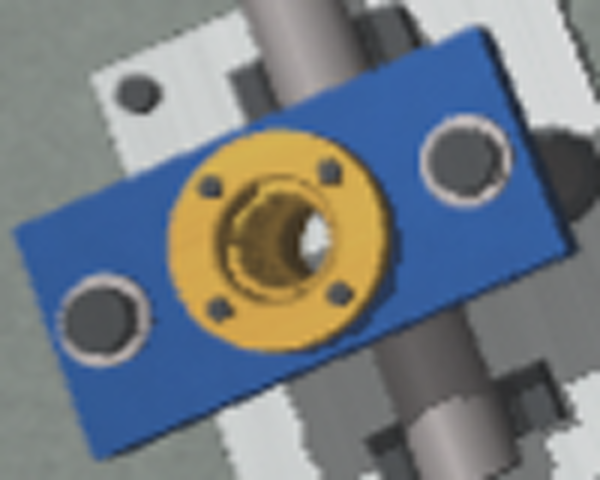

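The crops confirm it: dark hex-head spindle in the blue holder, head in the top view at (333,260) and in the scene view at (147,156). The yellow one stands separately. Next come the hex yaw, tool frame and clearances.

```bash
cat >> h.py <<'E'
def cloud(d):
    o,r=ray(d,np.stack(np.meshgrid(np.arange(512),np.arange(384)),-1).reshape(-1,2).astype(float))
    return (o+r*d['z_map'].reshape(-1,1)).reshape(384,512,3)
def hexyaw(xy):
    th=np.radians(np.arange(0,60,1.)); u=[]
    for t in th:
        w=0
        for k in range(3):
            a=t+k*np.pi/3; p=xy@[np.cos(a),np.sin(a)]; w+=p.max()-p.min()
        u.append(w/3)
    i=int(np.argmin(u)); return i,u[i],max(u)
def tool():
    s=arm.observe(); M=R.from_rotvec(s['ee_rot']).as_matrix(); return s,M
E
python3 - <<'E'
from h import *
s,M=tool(); print(M.round(4).tolist(), 'tool z yaw',np.degrees(np.arctan2(M[1,2],M[0,2])))
for n,roi in[('top0',(315,240,350,280)),('scene0',(130,140,165,172))]:
    d=load(n);P=cloud(d);m=np.zeros((384,512),bool);m[roi[1]:roi[3],roi[0]:roi[2]]=1;m&=abs(P[...,2]-.152)<.004
    m=m&(d['img'].max(2)<90)
    hull=cv2.convexHull(np.argwhere(m)[:,::-1].astype(np.int32)).reshape(-1,2)
    q=plane(d,hull,.152); print(n,hexyaw(q[:,:2]*1000),(q.min(0)+q.max(0))/2)
d=load('top0');P=cloud(d);h=cv2.cvtColor(d['img'],cv2.COLOR_BGR2HSV)
m=(h[...,0]>25)&(h[...,0]<35)&(h[...,1]>150)&(h[...,2]>100);q=P[m];q=q[q[:,2]>.1];print('yellow',q.mean(0),q.max(0))
E
```

```text
[[-0.0003, -0.9331, 0.3596], [-0.0011, 0.3596, 0.9331], [-1.0, -0.0001, -0.0012]] tool z yaw 68.92595371067983
top0 (21, np.float64(35.97542801285757), np.float64(38.89761037301688)) [ 0.46990878 -0.17038114  0.152     ]
scene0 (20, np.float64(38.23487326300096), np.float64(41.9280424361701)) [ 0.47146548 -0.16908003  0.152     ]
yellow [ 0.47518082 -0.27382672  0.14476374] [ 0.50523061 -0.05550204  0.76935618]
```

Emit:
move_arm --steps "0 -0.5 -0.6145 1.892 0;0 -0.5 -0.6145 1.892 0;0 -0.5 -0.6145 1.892 0;0 -0.5 -0.6145 1.892 0;0 -0.5 -0.6145 1.892 0;0 -0.5 -0.6145 1.892 0;0 -0.5 -0.6145 1.892 0;0 -0.5 -0.6145 1.892 0;0 -0.5 -0.6145 1.892 0;0 -0.5 -0.6145 1.892 0"

```text
clock: 0.98
position: [0.3539, 0.1851, 0.2268]
ee_rot: [0.042, 1.57, -0.041]
force: [1.6, -0.1, 0.2]
width: 1.002
```

```bash
cat > go.py <<'E'
from h import *
import sys
x,y,z,yaw=map(float,sys.argv[1:5])
s,M=tool(); p=s['position']; d=M.T@(np.array([x,y,z])-p); y0=np.degrees(np.arctan2(M[1,2],M[0,2])); 
print('shift',d.round(4),'turn',np.radians((y0-yaw+90)%180-90).round(4),'yaw',y0.round(2),'j',s['joints'].round(3),'p',p.round(4),'F',s['force'].round(1),s['clock'],s['width'].round(3))
E
python3 go.py .4705 -.1695 .227 -39.5
```

```text
Traceback (most recent call last):
  File "go.py", line 5, in <module>
    print('shift',d.round(4),'turn',np.radians((y0-yaw+90)%180-90).round(4),'yaw',y0.round(2),'j',s['joints'].round(3),'p',p.round(4),'F',s['force'].round(1),s['clock'],s['width'].round(3))
                                                                                                                                                                         ^^^^^^^^^^^^^^^^
AttributeError: 'float' object has no attribute 'round'
```

```bash
sed -i "s/s\['width'\].round(3)/s['width']/" go.py
python3 go.py .4705 -.1695 .227 -39.5
```

```text
shift [-0.0004 -0.3479  0.1352] turn 0.6364 yaw -3.04 j [-0.994  0.046  0.401  2.103 -0.022  0.996 -0.635] p [0.3539 0.1851 0.2268] F [ 1.6 -0.1  0.2] 0.9833 1.0016493906145625
```

Emit:
move_arm --steps "0 -0.348 0.135 0.636 0;0 -0.348 0.135 0.636 0;0 -0.348 0.135 0.636 0;0 -0.348 0.135 0.636 0;0 -0.348 0.135 0.636 0;0 -0.348 0.135 0.636 0;0 -0.348 0.135 0.636 0;0 -0.348 0.135 0.636 0;0 -0.348 0.135 0.636 0;0 -0.348 0.135 0.636 0"

```text
clock: 1.82
position: [0.4731, -0.1755, 0.2273]
ee_rot: [0.538, 1.498, -0.544]
force: [-0.3, 0.1, 0.3]
width: 0.999
```

```bash
python3 go.py .4705 -.1695 .227 -39.5; python3 -c "
from h import *
save('wrist','w1')"
```

```text
shift [ 0.0003  0.0029 -0.0058] turn -0.0024 yaw -39.64 j [-0.371  0.276  0.782  1.908 -0.22   1.042 -0.188] p [ 0.4731 -0.1755  0.2273] F [-0.3  0.1  0.3] 1.8167 0.9988553978334214
```

View pics/w1.png

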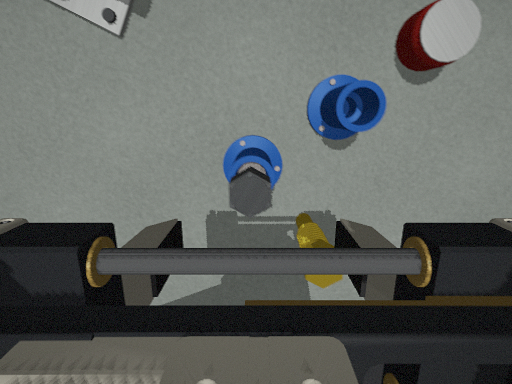

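The wrist view shows the dark head at (250,190) in its holder, clear of the yellow one at (320,265). I'll measure the head from here.

```bash
python3 - <<'E'
from h import *
d=load('w1');P=cloud(d)
m=np.zeros((384,512),bool);m[160:220,220:285]=1;m&=abs(P[...,2]-.152)<.006
m&=(np.ptp(d['img'].astype(int),axis=2)<25)
hull=cv2.convexHull(np.argwhere(m)[:,::-1].astype(np.int32)).reshape(-1,2);print(hull.tolist(),P[m].mean(0))
q=plane(d,hull,.152); print(hexyaw(q[:,:2]*1000),(q.min(0)+q.max(0))/2,cv2.minEnclosingCircle((q[:,:2]*1000).astype(np.float32)))
cv2.imwrite('pics/w1c.png',cv2.resize(d['img'][120:230,200:310],None,fx=5,fy=5,interpolation=cv2.INTER_CUBIC))
E
python3 go.py .4705 -.1697 .227 -39.5
```

```text
[[271, 207], [270, 208], [252, 218], [251, 218], [235, 210], [232, 208], [231, 207], [230, 204], [230, 183], [231, 182], [239, 177], [248, 172], [250, 171], [251, 171], [253, 172], [264, 178], [269, 181], [270, 185], [271, 190]] [ 0.47039859 -0.16833096  0.15237632]
(21, np.float64(36.458489035668414), np.float64(40.832185906654985)) [ 0.47017908 -0.16882935  0.152     ] ((470.5018310546875, -168.88848876953125), 20.901588439941406)
shift [-0.0003  0.0005 -0.0028] turn -0.0011 yaw -39.56 j [-0.375  0.274  0.779  1.911 -0.219  1.043 -0.194] p [ 0.4723 -0.1718  0.2267] F [-0.8  1.4  0.1] 1.8667 1.0036241501852006
```

View pics/w1c.png

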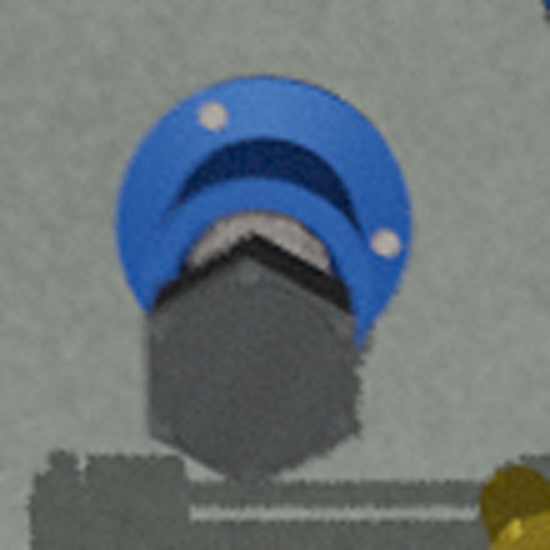

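Emit:
move_arm --steps "0.03 0 0 0 0;0.03 0 0 0 0;0.03 0 0 0 0;0.03 0 0 0 0"

```text
clock: 2.2
position: [0.4723, -0.1661, 0.1973]
ee_rot: [0.534, 1.505, -0.534]
force: [0.5, 0.1, 0.7]
width: 1.001
```

```bash
python3 go.py .4705 -.1693 .120 -39.5
```

```text
shift [ 0.0773 -0.0036  0.0006] turn 0.0074 yaw -39.08 j [-0.36   0.308  0.76   1.953 -0.255  0.978 -0.161] p [ 0.4723 -0.1661  0.1973] F [0.5 0.1 0.7] 2.2 1.0007459101257354
```

Emit:
move_arm --steps "0.03 -0.0036 0.0006 0.007 0;0.06 -0.0036 0.0006 0.007 0;0.077 -0.0036 0.0006 0.007 0;0.077 -0.0036 0.0006 0.007 0;0.077 -0.0036 0.0006 0.007 0;0.077 -0.0036 0.0006 0.007 100" --squeeze 30

```text
clock: 2.7
position: [0.4717, -0.1702, 0.1214]
ee_rot: [0.54, 1.5, -0.539]
force: [0.3, 0.5, 0.1]
width: 0.964
```

```bash
python3 go.py .4705 -.1693 .120 -39.5
```

```text
shift [ 0.0014 -0.0001 -0.0015] turn -0.0002 yaw -39.51 j [-0.281  0.416  0.696  2.039 -0.367  0.809 -0.059] p [ 0.4717 -0.1702  0.1214] F [0.3 0.5 0.1] 2.7 0.9643387555341344
```

Emit:
move_arm --steps "0 0 0 0 255;0 0 0 0 255;0 0 0 0 255;0 0 0 0 255;0 0 0 0 255;0 0 0 0 255;0 0 0 0 255;0 0 0 0 255;0 0 0 0 255;0 0 0 0 255"

```text
clock: 3.53
position: [0.4704, -0.1701, 0.1197]
ee_rot: [0.54, 1.503, -0.54]
force: [-0.4, 0.9, 1.0]
width: 0.394
```

```bash
python3 go.py .4705 -.1693 .120 -39.5
```

```text
shift [-0.0003  0.0006 -0.0004] turn -0.0008 yaw -39.54 j [-0.28   0.418  0.695  2.041 -0.368  0.807 -0.058] p [ 0.4704 -0.1701  0.1197] F [-0.4  0.9  1. ] 3.5333 0.39399534873937303
```

Opening is 36 mm, so the head is held across flats. Now a straight lift.

Emit:
move_arm --steps "-0.005 0 0 0 255;-0.015 0 0 0 255;-0.03 0 0 0 255;-0.05 0 0 0 255;-0.07 0 0 0 255;-0.09 0 0 0 255;-0.11 0 0 0 255;-0.13 0 0 0 255;-0.15 0 0 0 255;-0.165 0 0 0 255"

```text
clock: 4.37
position: [0.4701, -0.1705, 0.2867]
ee_rot: [0.541, 1.502, -0.541]
force: [0.3, -0.1, -6.3]
width: 0.396
```

Emit:
move_arm --steps "0 0 0 0 255;0 0 0 0 255;0 0 0 0 255"

```text
clock: 4.62
position: [0.4698, -0.1697, 0.2838]
ee_rot: [0.54, 1.504, -0.54]
force: [0.1, -0.8, -7.2]
width: 0.388
```

```bash
python3 go.py .509 .1705 .285 -39.5;python3 -c "
from h import *
d=save('scene','s2');cv2.imwrite('pics/s2c.png',cv2.resize(d['img'][60:250,80:280],None,fx=3,fy=3))"
```

```text
shift [-0.0011  0.2874 -0.1863] turn -0.0006 yaw -39.54 j [-0.42   0.208  0.808  1.829 -0.163  1.174 -0.25 ] p [ 0.4698 -0.1697  0.2838] F [ 0.1 -0.8 -7.2] 4.6167 0.387813401100577
```

View pics/s2c.png

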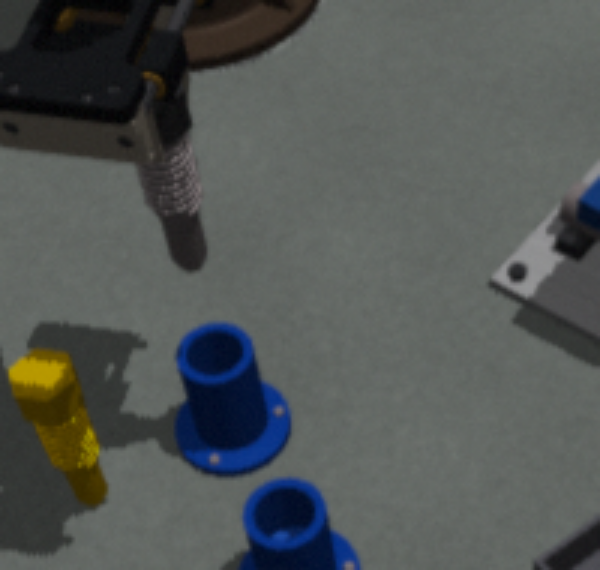

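Lifted clear; the shank hangs over the empty holder at about (185,265) in the crop. Now across to above the nut, tip about 35 mm above it.

Emit:
move_arm --steps "0 0.015 -0.01 0 255;0 0.045 -0.029 0 255;0 0.075 -0.049 0 255;0 0.105 -0.068 0 255;0 0.135 -0.0875 0 255;0 0.165 -0.107 0 255;0 0.195 -0.126 0 255;0 0.225 -0.146 0 255;0 0.25 -0.162 0 255;0 0.27 -0.175 0 255"

```text
clock: 5.5
position: [0.5066, 0.1526, 0.2832]
ee_rot: [0.537, 1.505, -0.539]
force: [0.2, -0.5, -6.9]
width: 0.389
```

Emit:
move_arm --steps "0 0.01 -0.006 0 255;0 0.017 -0.011 0 255;0 0.017 -0.011 0 255;0 0.017 -0.011 0 255;0 0.017 -0.011 0 255"

```text
clock: 5.92
position: [0.5098, 0.1676, 0.2846]
ee_rot: [0.541, 1.502, -0.543]
force: [-0.7, -0.7, -6.4]
width: 0.394
```

```bash
python3 go.py .509 .1705 .285 -39.5;python3 -c "
from h import *
d=save('scene','s3');cv2.imwrite('pics/s3c.png',cv2.resize(d['img'][20:210,220:400],None,fx=3,fy=3))
d=save('top','t3');cv2.imwrite('pics/t3c.png',d['img']);save('wrist','w3')"
```

```text
shift [-0.0004  0.0017 -0.0025] turn -0.0032 yaw -39.68 j [-0.907  0.264  0.629  1.738 -0.165  1.193 -0.926] p [0.5098 0.1676 0.2846] F [-0.7 -0.7 -6.4] 5.9167 0.39376170856569714
```

View pics/s3c.png

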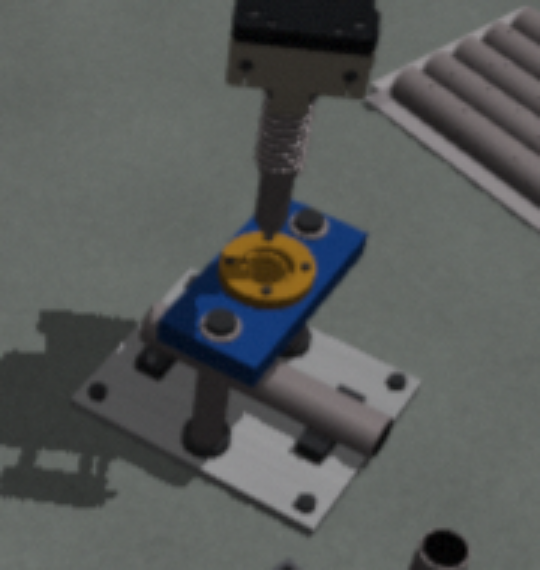

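View pics/t3c.png

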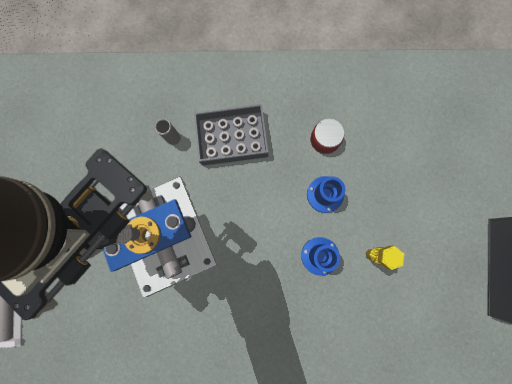

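View pics/w3.png

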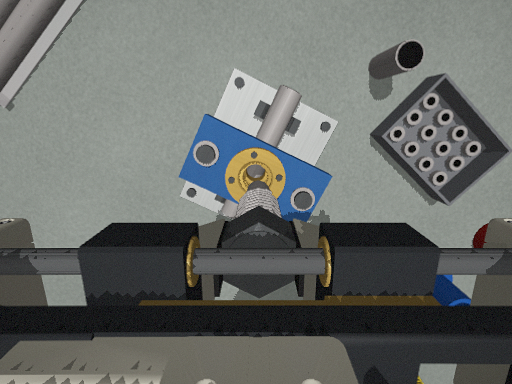

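The wrist view shows the nut flange at about (255,175) with the pilot tip over it. I'll measure the nut centre from this view and the spindle axis from several views.

Run:
```python
from h import *
def nut(n,ransac=True):
    d=load(n);h=cv2.cvtColor(d['img'],cv2.COLOR_BGR2HSV)
    m=((h[...,0]>10)&(h[...,0]<28)&(h[...,1]>120)&(h[...,2]>60)).astype(np.uint8)
    P=cloud(d); m&=(abs(P[...,2]-.14)<.006)
    nn,l,st,ce=cv2.connectedComponentsWithStats(m);i=1+st[1:,4].argmax();m=(l==i).astype(np.uint8)
    c=max(cv2.findContours(m,0,1)[0],key=len).reshape(-1,2); q=plane(d,c,.14)[:,:2]
    hull=cv2.convexHull(c).reshape(-1,2);qh=plane(d,hull,.14)[:,:2]
    # robust fixed radius fit
    from scipy.optimize import least_squares
    r=least_squares(lambda p:np.hypot(*(qh-p).T)-.0328,qh.mean(0),loss='soft_l1',f_scale=.0005)
    print(n,st[i],r.x.round(4),'resid mm',(r.fun*1000).round(1).tolist())
for n in ['top0','scene0','top0','w3','s3']: nut(n)
# spindle pilot axis in scene and wrist: shaft pixels in z 0.18..0.25
for n in ['s3','w3']:
    d=load(n);P=cloud(d)
    m=(np.hypot(P[...,0]-.51,P[...,1]-.169)<.03)&(P[...,2]>.18)&(P[...,2]<.255)
    for z0 in np.arange(.18,.25,.01):
        q=P[m&(abs(P[...,2]-z0)<.005)]
        if len(q)>5: 
            v=P[...,0]*0
            a=d['extrinsics'][:2,3]-[.51,.169];a/=np.linalg.norm(a);t=np.array([-a[1],a[0]])
            e=(q[:,:2]-[.51,.169])@t; print(n,round(z0,2),len(q),'lateral mid',((e.min()+e.max())/2*1000).round(2),'w',np.ptp(e).round(4),'near',((q[:,:2]-[.51,.169])@a).max().round(4),t.round(2))
```

```text
top0 [124 217  36  36 712] [0.5083 0.1693] resid mm [-0.7, -0.7, -0.3, 0.0, 0.1, 0.6, 0.2, -0.4, -0.1, -0.4, -0.6, -0.9, -0.7, -0.1, 0.0, 0.1, -0.2, 0.1, -0.3, -0.0, -0.0, -0.2, -0.2, -0.5]
scene0 [293  98  32  23 442] [0.5105 0.1711] resid mm [0.7, 0.6, 0.2, -0.7, -0.7, 0.5, 0.7, 0.5, 0.3, 0.2, -0.4, -0.1, -0.0, 0.5, 0.5, 0.0, -0.4, 0.2, 0.2, 0.5]
top0 [124 217  36  36 712] [0.5083 0.1693] resid mm [-0.7, -0.7, -0.3, 0.0, 0.1, 0.6, 0.2, -0.4, -0.1, -0.4, -0.6, -0.9, -0.7, -0.1, 0.0, 0.1, -0.2, 0.1, -0.3, -0.0, -0.0, -0.2, -0.2, -0.5]
w3 [ 226  148   59   54 1546] [0.5087 0.173 ] resid mm [0.0, -0.0, 0.1, 0.1, -0.1, -0.3, -0.5, -0.6, -0.4, -0.3, -0.2, -0.0, -0.2, 0.0, 0.0, -0.2, -0.3, -0.3, -0.6, -0.4, -0.3, -0.1, -0.1, 0.0, 0.2, -0.0]
s3 [293  97  32  24 437] [0.5105 0.1712] resid mm [0.6, 0.4, -0.0, -0.8, -0.8, 0.3, 0.6, 1.3, 0.6, 0.4, -0.3, -0.0, 0.1, 0.6, -0.3, -0.5, 0.3, 0.3, 0.5, 0.8]
s3 0.18 10 lateral mid -1.81 w 0.0157 near 0.0091 [0.66 0.75]
s3 0.19 43 lateral mid -1.07 w 0.0201 near 0.0126 [0.66 0.75]
s3 0.2 41 lateral mid -1.49 w 0.0216 near 0.0123 [0.66 0.75]
s3 0.21 48 lateral mid -1.25 w 0.0198 near 0.0123 [0.66 0.75]
s3 0.22 43 lateral mid -1.51 w 0.0216 near 0.0114 [0.66 0.75]
s3 0.23 44 lateral mid -0.43 w 0.0299 near 0.0148 [0.66 0.75]
s3 0.24 78 lateral mid -1.33 w 0.031 near 0.0177 [0.66 0.75]
s3 0.25 71 lateral mid -1.44 w 0.0318 near 0.0161 [0.66 0.75]
w3 0.19 47 lateral mid 0.54 w 0.0194 near 0.0105 [-0.76  0.65]
w3 0.2 56 lateral mid 0.5 w 0.0188 near 0.0103 [-0.76  0.65]
w3 0.21 33 lateral mid 0.53 w 0.0128 near 0.0104 [-0.76  0.65]
w3 0.23 24 lateral mid -0.77 w 0.0183 near 0.0155 [-0.76  0.65]
w3 0.24 134 lateral mid -0.42 w 0.032 near 0.0156 [-0.76  0.65]
w3 0.25 167 lateral mid 0.57 w 0.0296 near 0.016 [-0.76  0.65]
```

```bash
python3 go.py .5097 .1714 .285 -39.5
```

```text
shift [-0.0001  0.0023 -0.0022] turn -0.0028 yaw -39.66 j [-0.907  0.264  0.629  1.738 -0.166  1.193 -0.926] p [0.5099 0.1682 0.2849] F [ 0.5 -0.6 -6.3] 6.0667 0.38877248214544124
```

Emit:
move_arm --steps "0 0.0025 -0.0024 0 255;0 0.0025 -0.0024 0 255;0.008 0.0025 -0.0024 0 255;0.02 0.0025 -0.0024 0 255;0.031 0.0025 -0.0024 0 255;0.031 0.0025 -0.0024 0 255;0.031 0.0025 -0.0024 0 255"

```text
clock: 6.65
position: [0.509, 0.1729, 0.2529]
ee_rot: [0.539, 1.504, -0.541]
force: [0.7, 1.1, -6.7]
width: 0.392
```

```bash
python3 go.py .5097 .1714 .2 -39.5;python3 - <<'E'
from h import *
d=save('scene','s4');a=cv2.resize(d['img'][70:140,260:350],None,fx=4,fy=4,interpolation=cv2.INTER_CUBIC)
d=save('wrist','w4');b=cv2.resize(d['img'][130:220,200:310],None,fx=4,fy=4,interpolation=cv2.INTER_CUBIC)
o=np.zeros((360,800,3),np.uint8);o[:280,:360]=a;o[:360,360:800]=b;cv2.imwrite('pics/c4.png',o)
for i in range(1): print(arm.observe()['position'].round(4))
E
```

```text
shift [ 0.0529 -0.0006  0.0015] turn -0.0008 yaw -39.54 j [-0.902  0.294  0.618  1.784 -0.186  1.125 -0.913] p [0.509  0.1729 0.2529] F [ 0.7  1.1 -6.7] 6.65 0.392259230064236
[0.5098 0.1731 0.254 ]
```

View pics/c4.png

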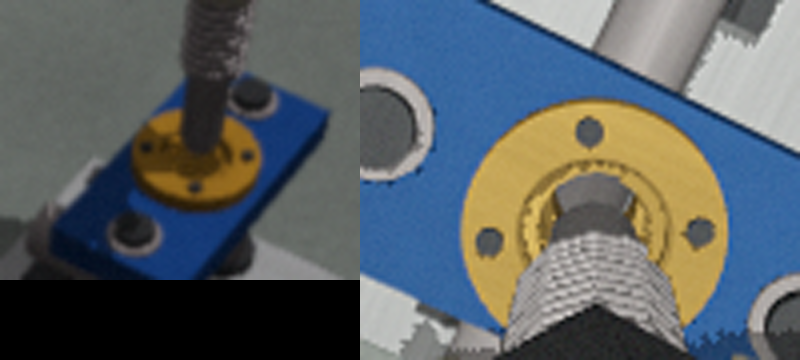

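Run:
```python
from h import *
for n,c in [('s4',np.array([.5105,.1711])),('w4',np.array([.5087,.173]))]:
    d=load(n);P=cloud(d);g=d['img']
    m=(np.hypot(P[...,0]-.51,P[...,1]-.171)<.03)&(P[...,2]>.15)&(P[...,2]<.225)
    a=d['extrinsics'][:2,3]-c;a/=np.linalg.norm(a);t=np.array([-a[1],a[0]])
    for z0 in np.arange(.155,.225,.01):
        q=P[m&(abs(P[...,2]-z0)<.005)]
        if len(q)>5: 
            e=(q[:,:2]-c)@t; print(n,round(z0,3),len(q),'lat',((e.min()+e.max())/2*1000).round(2),'w',np.ptp(e).round(4),'near',(np.percentile((q[:,:2]-c)@a,90)).round(4),t.round(2))
```

```text
s4 0.155 35 lat 0.61 w 0.0205 near 0.0084 [0.66 0.75]
s4 0.165 42 lat -0.02 w 0.0217 near 0.0079 [0.66 0.75]
s4 0.175 42 lat 0.03 w 0.0208 near 0.008 [0.66 0.75]
s4 0.185 39 lat -0.13 w 0.0217 near 0.0074 [0.66 0.75]
s4 0.195 37 lat 0.07 w 0.0236 near 0.0101 [0.66 0.75]
s4 0.205 59 lat 0.37 w 0.0321 near 0.0115 [0.66 0.75]
s4 0.215 67 lat -0.01 w 0.0305 near 0.012 [0.66 0.75]
s4 0.225 34 lat 0.36 w 0.0309 near 0.0122 [0.66 0.75]
w4 0.155 32 lat 0.55 w 0.0195 near 0.0114 [-0.76  0.64]
w4 0.165 55 lat 0.47 w 0.019 near 0.0113 [-0.76  0.64]
w4 0.175 48 lat 0.95 w 0.0157 near 0.0115 [-0.76  0.64]
w4 0.205 118 lat -0.49 w 0.0313 near 0.0162 [-0.76  0.64]
w4 0.215 130 lat -0.43 w 0.032 near 0.0163 [-0.76  0.64]
w4 0.225 86 lat 0.72 w 0.0307 near 0.0163 [-0.76  0.64]
```

Both views have the axis within about 0.5 to 1 mm of the nut. Lowering the pilot into the bore, and watching the force.

Emit:
move_arm --steps "0.005 0 0.0008 0 255;0.01 0 0.0008 0 255;0.015 0 0.0008 0 255;0.02 0 0.0008 0 255;0.025 0 0.0008 0 255;0.03 0 0.0008 0 255;0.03 0 0.0008 0 255"

```text
clock: 7.33
position: [0.5095, 0.1725, 0.2225]
ee_rot: [0.539, 1.504, -0.541]
force: [-0.2, 0.4, -6.6]
width: 0.391
```

Emit:
move_arm --steps "0.004 0 0 0 255;0.008 0 0 0 255;0.012 0 0 0 255;0.016 0 0 0 255;0.02 0 0 0 255;0.02 0 0 0 255"

```text
clock: 7.83
position: [0.5097, 0.1725, 0.2028]
ee_rot: [0.539, 1.503, -0.541]
force: [-0.8, -0.1, -5.8]
width: 0.391
```

```bash
python3 go.py .5097 .1714 .2 -39.5; python3 -c "
from h import *
print(arm.observe()['force'],arm.observe()['ft_torque'])"
```

```text
shift [ 0.0028 -0.0008  0.0007] turn -0.0006 yaw -39.54 j [-0.878  0.345  0.599  1.852 -0.227  1.013 -0.875] p [0.5097 0.1725 0.2028] F [-0.8 -0.1 -5.8] 7.8333 0.3911776304437908
[-0.75849305 -0.09061335 -5.84143193] [-0.1334517   0.13495291  0.00639533]
```

Emit:
move_arm --steps "0.002 0 0 0 255;0.004 0 0 0 255;0.006 0 0 0 255;0.008 0 0 0 255;0.01 0 0 0 255;0.01 0 0 0 255"

```text
clock: 8.33
position: [0.5099, 0.1725, 0.1933]
ee_rot: [0.54, 1.503, -0.54]
force: [-0.3, -0.5, -7.1]
width: 0.388
```

```bash
python3 go.py .5097 .1714 .19 -39.5
```

```text
shift [ 0.0033 -0.001   0.0005] turn -0.0007 yaw -39.54 j [-0.872  0.356  0.594  1.864 -0.235  0.992 -0.867] p [0.5099 0.1725 0.1933] F [-0.3 -0.5 -7.1] 8.3333 0.38840633447446393
```

Emit:
move_arm --steps "0.001 0 0 0 255;0.002 0 0 0 255;0.002 0 0 0 255"

```text
clock: 8.58
position: [0.51, 0.1725, 0.1915]
ee_rot: [0.54, 1.503, -0.54]
force: [-1.0, -1.6, -7.3]
width: 0.389
```

Emit:
move_arm --steps "0.001 0 0 0 255;0.001 0 0 0 255"

```text
clock: 8.75
position: [0.51, 0.1726, 0.1906]
ee_rot: [0.54, 1.503, -0.54]
force: [-1.6, -0.4, -7.2]
width: 0.396
```

Emit:
move_arm --steps "0.001 0 0 0 255;0.001 0 0 0 255"

```text
clock: 8.92
position: [0.5101, 0.1726, 0.1897]
ee_rot: [0.54, 1.503, -0.54]
force: [-1.0, -0.6, -6.1]
width: 0.394
```

Emit:
move_arm --steps "0.001 0 0 0 255;0.001 0 0 0 255"

```text
clock: 9.08
position: [0.5103, 0.1726, 0.1892]
ee_rot: [0.54, 1.502, -0.54]
force: [-4.4, -1.5, 1.4]
width: 0.384
```

Emit:
move_arm --steps "0.001 0 0 0 255;0.001 0 0 0 255"

```text
clock: 9.25
position: [0.5106, 0.1729, 0.1888]
ee_rot: [0.541, 1.502, -0.539]
force: [-6.6, -1.2, 7.8]
width: 0.39
```

Emit:
move_arm --steps "0.001 0 0 0 255;0.001 0 0 0 255"

```text
clock: 9.42
position: [0.5108, 0.1731, 0.1884]
ee_rot: [0.542, 1.502, -0.538]
force: [-7.4, -2.1, 14.7]
width: 0.395
```

Contact at TCP z ≈ 0.1893, so the thread is about 3.6 mm below the face, near the top of the ramp. Backing off and loosening the grip so it rests by its own weight.

Emit:
move_arm --steps "-0.003 0 0 0 255;-0.003 0 0 0 255;-0.003 0 0 0 255" --squeeze 3

```text
clock: 9.67
position: [0.511, 0.1731, 0.1905]
ee_rot: [0.541, 1.501, -0.538]
force: [-1.7, 0.2, 5.3]
width: 0.394
```

```bash
cat > look.py <<'E'
from h import *
import sys
n=sys.argv[1]
s=arm.observe()
d=save('scene','s_'+n);a=cv2.resize(d['img'][60:140,265:350],None,fx=5,fy=5,interpolation=cv2.INTER_CUBIC)
e=save('wrist','w_'+n);b=cv2.resize(e['img'][130:310,190:330],(374,480),interpolation=cv2.INTER_CUBIC)
o=np.zeros((480,800,3),np.uint8);o[:400,:425]=a;o[:480,425:799]=b;cv2.imwrite('pics/c_%s.png'%n,o)
P=cloud(e);
m=(np.hypot(P[...,0]-.51,P[...,1]-.172)<.02)&(P[...,2]>.19)&(P[...,2]<.24)
print('head top z wrist',np.median(P[m][:,2]) if m.any() else None,m.sum(),'pos',s['position'].round(4),'F',s['force'].round(1),'j7',s['joints'][6].round(3),s['clock'],s['width'])
E
python3 look.py a; python3 go.py .51 .1724 .19 -39.5
```

```text
head top z wrist 0.22170568479771052 2970 pos [0.511  0.1731 0.1905] F [-1.7  0.2  5.3] j7 -0.864 9.6667 0.3935861330464006
shift [ 0.0002 -0.001  -0.0003] turn -0.0006 yaw -39.53 j [-0.87   0.36   0.593  1.868 -0.239  0.983 -0.864] p [0.5108 0.173  0.1902] F [-1.6  1.5  5.6] 9.7667 0.39529758178146535
```

View pics/c_a.png

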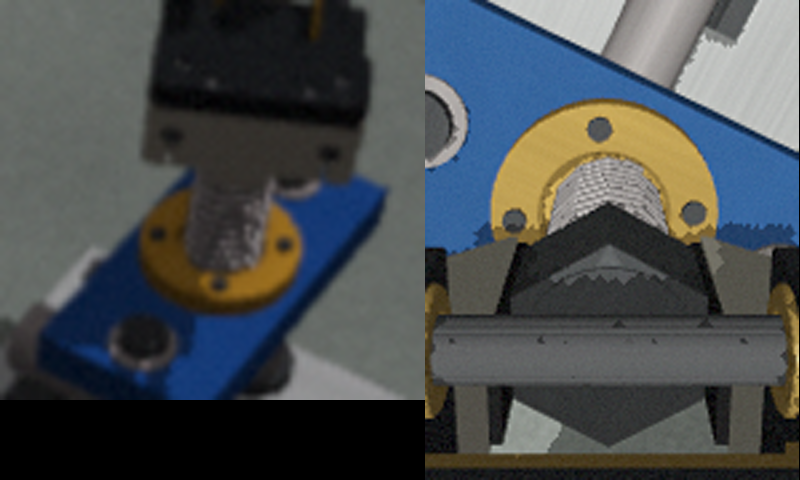

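Emit:
move_arm --steps "-0.001 0 0 0 255;-0.002 0 0 0 255;-0.003 0 0 0 255;-0.003 0 0 0 255" --squeeze 3

```text
clock: 10.1
position: [0.5101, 0.1725, 0.1925]
ee_rot: [0.54, 1.503, -0.541]
force: [0.3, 0.1, -3.5]
width: 0.389
```

```bash
cat > hz.py <<'E'
from h import *
def headz(tag):
    e=save('wrist','w_'+tag);P=cloud(e);g=e['img'];
    m=(np.hypot(P[...,0]-.51,P[...,1]-.172)<.017)&(P[...,2]>.175)&(P[...,2]<.235)&(np.indices((384,512))[0]>205)&(np.indices((384,512))[0]<243)
    z=P[m][:,2]; hist,ed=np.histogram(z,np.arange(.19,.235,.001)); i=hist.argmax(); s=arm.observe()
    zz=z[abs(z-ed[i]-.0005)<.002]
    print(tag,'head top',zz.mean().round(4),len(zz),m.sum(),'pos',s['position'].round(4),'F',s['force'].round(1),'T',s['ft_torque'].round(2),'j7',s['joints'][6].round(3),s['clock'],s['width'])
if __name__=='__main__':
    import sys; headz(sys.argv[1])
E
python3 hz.py b
```

```text
b head top 0.2223 553 692 pos [0.51   0.1725 0.1925] F [ 0.1 -0.2 -3.7] T [-0.04  0.25  0.03] j7 -0.867 10.15 0.3933702088815287
```

At 3 N the pads slip at about 3.5 N and the spindle rests in the nut, head top ≈ 0.222. Turning anticlockwise in small chunks.

Emit:
move_arm --steps "0 0 0 -0.09 255;0 0 0 -0.18 255;0 0 0 -0.27 255;0 0 0 -0.27 255"

```text
clock: 10.48
position: [0.51, 0.1724, 0.1926]
ee_rot: [0.326, 1.546, -0.326]
force: [-1.6, -0.0, -3.0]
width: 0.391
```

```bash
python3 hz.py c
```

```text
c head top 0.2168 785 821 pos [0.5101 0.1725 0.1926] F [-1.5  0.5 -2.1] T [ 0.03  0.28 -0.02] j7 -0.629 10.5333 0.3917533127219805
```

Emit:
move_arm --steps "0 0 0 -0.09 255;0 0 0 -0.18 255;0 0 0 -0.27 255;0 0 0 -0.27 255"

```text
clock: 10.87
position: [0.5105, 0.1726, 0.1931]
ee_rot: [0.118, 1.567, -0.117]
force: [-1.3, 0.3, 0.7]
width: 0.389
```

```bash
python3 hz.py d
```

```text
d head top 0.2173 743 788 pos [0.5105 0.1726 0.1931] F [-0.5 -0.3  1.4] T [-0.04  0.37  0.06] j7 -0.39 10.9167 0.39360149607106965
```

Dropped 5.5 mm in the first 15.5° chunk; the second chunk raised it 0.5 mm, as the 12 mm/turn lead predicts. So it's at the thread start, overturned by about 15 to 31°. Now clockwise: the target is 360° past the drop, about 383° from here, in three grips because of the joint 7 range.

Emit:
move_arm --steps "0.0002 0 0 0.12 255;0.0004 0 0 0.24 255;0.0006 0 0 0.36 255;0.0009 0 0 0.48 255;0.0011 0 0 0.6 255;0.0013 0 0 0.72 255;0.0016 0 0 0.84 255;0.0018 0 0 0.96 255;0.0021 0 0 1.08 255"

```text
clock: 11.67
position: [0.5104, 0.173, 0.191]
ee_rot: [0.964, 1.347, -0.962]
force: [-2.1, 0.6, 2.0]
width: 0.393
```

```bash
python3 hz.py e
```

```text
e head top 0.2152 755 780 pos [0.5104 0.173  0.1908] F [-1.2 -0.9  1.1] T [-0.42  0.22 -0.04] j7 -1.354 11.7167 0.3901761222792287
```

Emit:
move_arm --steps "0.0002 0 0 0.12 255;0.0004 0 0 0.24 255;0.0006 0 0 0.36 255;0.0009 0 0 0.48 255;0.0011 0 0 0.6 255;0.0013 0 0 0.72 255;0.0016 0 0 0.84 255;0.0018 0 0 0.96 255;0.0021 0 0 1.08 255;0.0021 0 0 1.08 255"

```text
clock: 12.55
position: [0.5104, 0.1729, 0.1886]
ee_rot: [1.734, 0.758, -1.733]
force: [-1.0, 1.2, 2.6]
width: 0.393
```

```bash
python3 hz.py f; python3 go.py .51 .172 .18 0
```

```text
f head top 0.213 854 882 pos [0.5104 0.1728 0.1887] F [0.  0.  2.2] T [ 0.06  0.51 -0.02] j7 -2.23 12.6 0.391855626971901
shift [0.0087 0.0002 0.0008] turn 0.8326 yaw -132.29 j [-1.143  0.476  1.025  1.888 -0.47   1.043 -2.23 ] p [0.5104 0.1728 0.1887] F [0.  0.  2.2] 12.6 0.391855626971901
```

Following the thread (−4.3 mm over 124°). Open, rotate back 180°, lower 8 mm to re-centre on the head.

Emit:
move_arm --steps "0 0 0 0 80;0 0 0 0 80;0 0 0 0 80;0 0 0 0 80;0 0 0 0 80;0 0 0 0 80"

```text
clock: 13.1
position: [0.5103, 0.1725, 0.1886]
ee_rot: [1.73, 0.764, -1.729]
force: [-0.3, -0.0, 0.2]
width: 0.685
```

```bash
python3 hz.py g; python3 go.py .5103 .1727 .18 0
```

```text
g head top 0.2131 831 991 pos [0.5102 0.1725 0.1886] F [-0.7 -0.   0.3] T [0.04 0.2  0.04] j7 -2.231 13.15 0.6847852002796836
shift [ 0.0086 -0.     -0.0002] turn 0.8317 yaw -132.35 j [-1.142  0.476  1.024  1.888 -0.47   1.043 -2.231] p [0.5102 0.1725 0.1886] F [-0.7 -0.   0.3] 13.15 0.6847852002796836
```

Emit:
move_arm --steps "0 0 0 -0.12 80;0 0 0 -0.24 80;0 0 0 -0.36 80;0.001 0 0 -0.48 80;0.003 0 0 -0.6 80;0.005 0 0 -0.72 80;0.007 0 0 -0.84 80;0.008 0 0 -0.96 80;0.008 0 0 -1.08 80;0.008 0 0 -1.2 80"

```text
clock: 13.98
position: [0.5102, 0.1725, 0.1805]
ee_rot: [0.859, 1.394, -0.859]
force: [1.1, 0.0, 0.1]
width: 0.691
```

Emit:
move_arm --steps "0 0 0 -0.12 80;0 0 0 -0.24 80;0 0 0 -0.36 80;0 0 0 -0.48 80;0 0 0 -0.6 80;0 0 0 -0.72 80;0 0 0 -0.84 80;0 0 0 -0.96 80;0 0 0 -1.08 80;0 0 0 -1.2 80"

```text
clock: 14.82
position: [0.5102, 0.1725, 0.1805]
ee_rot: [-0.075, 1.569, 0.075]
force: [-1.0, 0.2, 0.6]
width: 0.686
```

Emit:
move_arm --steps "0 0 0 -0.12 80;0 0 0 -0.24 80;0 0 0 -0.36 80;0 0 0 -0.48 80;0 0 0 -0.6 80;0 0 0 -0.7416 80;0 0 0 -0.7416 80;0 0 0 -0.7416 80;0 0 0 -0.7416 80"

```text
clock: 15.57
position: [0.5102, 0.1725, 0.1805]
ee_rot: [-0.646, 1.472, 0.646]
force: [0.5, 0.6, 0.2]
width: 0.686
```

```bash
python3 hz.py i; python3 go.py .5102 .1725 .18 47.65; python3 look.py i2
```

```text
i head top 0.2132 432 460 pos [0.5102 0.1725 0.1805] F [ 0.2 -0.7  0.2] T [-0.02 -0.07 -0.03] j7 0.493 15.6167 0.6874435897593338
shift [ 0.0005 -0.     -0.    ] turn -0.0037 yaw 47.44 j [-0.591  0.34   0.216  1.858 -0.088  0.952  0.493] p [0.5102 0.1725 0.1805] F [ 0.2 -0.7  0.2] 15.6167 0.6874435897593338
head top z wrist 0.2125993198202078 2866 pos [0.5102 0.1725 0.1805] F [ 0.2 -0.7  0.2] j7 0.493 15.6167 0.6874435897593338
```

View pics/c_i2.png

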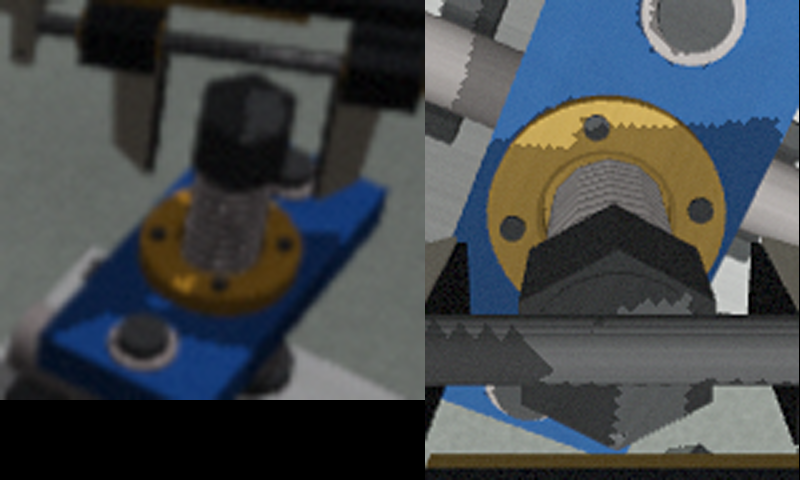

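Emit:
move_arm --steps "0 0 0 0 255;0 0 0 0 255;0 0 0 0 255;0 0 0 0 255;0 0 0 0 255;0 0 0 0 255;0 0 0 0 255" --squeeze 3

```text
clock: 16.3
position: [0.5102, 0.1728, 0.1806]
ee_rot: [-0.65, 1.471, 0.65]
force: [0.3, 0.4, -0.7]
width: 0.397
```

Emit:
move_arm --steps "0.0002 0 0 0.12 255;0.0004 0 0 0.24 255;0.0007 0 0 0.36 255;0.0009 0 0 0.48 255;0.0011 0 0 0.6 255;0.0014 0 0 0.72 255;0.0016 0 0 0.84 255;0.0018 0 0 0.96 255;0.0021 0 0 1.08 255"

```text
clock: 17.05
position: [0.5099, 0.1726, 0.1784]
ee_rot: [0.2, 1.562, -0.2]
force: [-1.5, 0.5, 1.1]
width: 0.396
```

```bash
python3 hz.py k
```

```text
k head top 0.2111 398 413 pos [0.5099 0.1727 0.1784] F [-0.  -0.3  1. ] T [-0.13  0.23 -0.05] j7 -0.488 17.1 0.39071571306994923
```

Follows well (−2.1 mm over 62°). Continuing for the rest of this grip, about 180°.

Emit:
move_arm --steps "0.0002 0 0 0.12 255;0.0004 0 0 0.24 255;0.0007 0 0 0.36 255;0.0009 0 0 0.48 255;0.0011 0 0 0.6 255;0.0014 0 0 0.72 255;0.0016 0 0 0.84 255;0.0018 0 0 0.96 255;0.0021 0 0 1.08 255"

```text
clock: 17.85
position: [0.5099, 0.1728, 0.1764]
ee_rot: [1.031, 1.314, -1.031]
force: [-0.9, 0.2, 2.4]
width: 0.393
```

Emit:
move_arm --steps "0.0002 0 0 0.12 255;0.0004 0 0 0.24 255;0.0007 0 0 0.36 255;0.0009 0 0 0.48 255;0.0011 0 0 0.6 255;0.0014 0 0 0.72 255;0.0016 0 0 0.84 255;0.0018 0 0 0.96 255;0.0018 0 0 0.9816 255;0.0018 0 0 0.9816 255"

```text
clock: 18.68
position: [0.51, 0.1727, 0.1744]
ee_rot: [1.726, 0.766, -1.728]
force: [-0.8, 0.3, 1.9]
width: 0.393
```

```bash
python3 hz.py l; python3 go.py .5102 .1725 .18 47.65
```

```text
l head top 0.2069 529 536 pos [0.51   0.1726 0.1744] F [-1.9  0.3  0.5] T [ 0.02  0.52 -0.09] j7 -2.214 18.7333 0.3937810316853168
shift [-0.0056  0.0003 -0.0001] turn 0.0049 yaw -132.07 j [-1.126  0.49   1.003  1.905 -0.486  1.015 -2.214] p [0.51   0.1726 0.1744] F [-1.9  0.3  0.5] 18.7333 0.3937810316853168
```

Now 304° clockwise from the overturned point; head top 0.2069, 10.4 mm down as predicted. One more regrasp, back 120°.

Emit:
move_arm --steps "0 0 0 0 80;0 0 0 0 80;0 0 0 0 80;0 0 0 0 80;0 0 0 0 80;0 0 0 0 80"

```text
clock: 19.23
position: [0.5102, 0.1725, 0.1746]
ee_rot: [1.729, 0.764, -1.729]
force: [0.5, 0.2, 0.3]
width: 0.685
```

Emit:
move_arm --steps "0 0 0 -0.12 80;0 0 0 -0.24 80;0 0 0 -0.36 80;0 0 0 -0.48 80;0 0 0 -0.6 80;0 0 0 -0.72 80;0 0 0 -0.84 80;0 0 0 -0.96 80;0 0 0 -1.08 80;0 0 0 -1.2 80"

```text
clock: 20.07
position: [0.5102, 0.1725, 0.1746]
ee_rot: [0.859, 1.394, -0.859]
force: [-0.0, -0.5, 1.2]
width: 0.688
```

Emit:
move_arm --steps "0 0 0 -0.12 80;0 0 0 -0.24 80;0 0 0 -0.36 80;0 0 0 -0.48 80;0 0 0 -0.6 80;0 0 0 -0.72 80;0 0 0 -0.84 80;0 0 0 -0.8944 80;0 0 0 -0.8944 80;0 0 0 -0.8944 80"

```text
clock: 20.9
position: [0.5103, 0.1724, 0.1745]
ee_rot: [0.171, 1.564, -0.171]
force: [-0.2, 1.2, 0.4]
width: 0.687
```

```bash
python3 hz.py m; python3 go.py .5102 .1725 .175 -12.35
```

```text
m head top 0.2071 408 410 pos [0.5102 0.1725 0.1745] F [-0.9  0.5 -0.2] T [-0.1   0.08  0.  ] j7 -0.45 20.95 0.6894609827660966
shift [-0.0005  0.     -0.    ] turn -0.0027 yaw -12.51 j [-0.758  0.361  0.44   1.879 -0.187  0.942 -0.45 ] p [0.5102 0.1725 0.1745] F [-0.9  0.5 -0.2] 20.95 0.6894609827660966
```

Emit:
move_arm --steps "0 0 0 0 255;0 0 0 0 255;0 0 0 0 255;0 0 0 0 255;0 0 0 0 255;0 0 0 0 255;0 0 0 0 255" --squeeze 3

```text
clock: 21.53
position: [0.5102, 0.1727, 0.1745]
ee_rot: [0.169, 1.564, -0.169]
force: [0.4, 0.0, 0.3]
width: 0.394
```

```bash
python3 hz.py n; python3 go.py .5102 .1725 .175 -12.35
```

```text
n head top 0.2071 376 378 pos [0.5102 0.1727 0.1745] F [0.1 0.7 1. ] T [ 0.    0.02 -0.07] j7 -0.448 21.5833 0.3930197817755895
shift [-0.0005 -0.0002  0.    ] turn -0.0002 yaw -12.36 j [-0.758  0.361  0.44   1.879 -0.187  0.942 -0.448] p [0.5102 0.1727 0.1745] F [0.1 0.7 1. ] 21.5833 0.3930197817755895
```

Emit:
move_arm --steps "0.0002 0 0 0.12 255;0.0004 0 0 0.24 255;0.0007 0 0 0.36 255;0.0009 0 0 0.48 255;0.0011 0 0 0.6 255;0.0014 0 0 0.72 255;0.0016 0 0 0.84 255"

```text
clock: 22.17
position: [0.5101, 0.1727, 0.173]
ee_rot: [0.827, 1.408, -0.826]
force: [-0.3, 0.0, -0.9]
width: 0.394
```

Emit:
move_arm --steps "0.0002 0 0 0.12 255;0.0004 0 0 0.24 255;0.0007 0 0 0.36 255;0.0009 0 0 0.48 255;0.001 0 0 0.55 255;0.001 0 0 0.55 255;0.001 0 0 0.55 255;0.001 0 0 0.55 255" --squeeze 3

```text
clock: 22.83
position: [0.51, 0.1726, 0.1718]
ee_rot: [1.233, 1.194, -1.233]
force: [-0.7, -0.0, -1.1]
width: 0.394
```

```bash
python3 hz.py o; python3 look.py o2; python3 go.py .5102 .1725 .172 -92; python3 -c "
from h import *
save('top','tf')"
```

```text
o head top 0.2044 471 473 pos [0.51   0.1726 0.1719] F [ 0.2  0.4 -0.8] T [ 0.02  0.3  -0.02] j7 -1.645 22.8833 0.3938404120792198
head top z wrist 0.204354000506152 2979 pos [0.51   0.1726 0.1719] F [ 0.2  0.4 -0.8] j7 -1.645 22.8833 0.3938404120792198
shift [-0.0001  0.0002  0.    ] turn 0.0012 yaw -91.93 j [-1.002  0.424  0.794  1.9   -0.365  0.967 -1.645] p [0.51   0.1725 0.1719] F [-1.   0.8 -0.3] 22.9833 0.39116270787341606
```

View pics/c_o2.png

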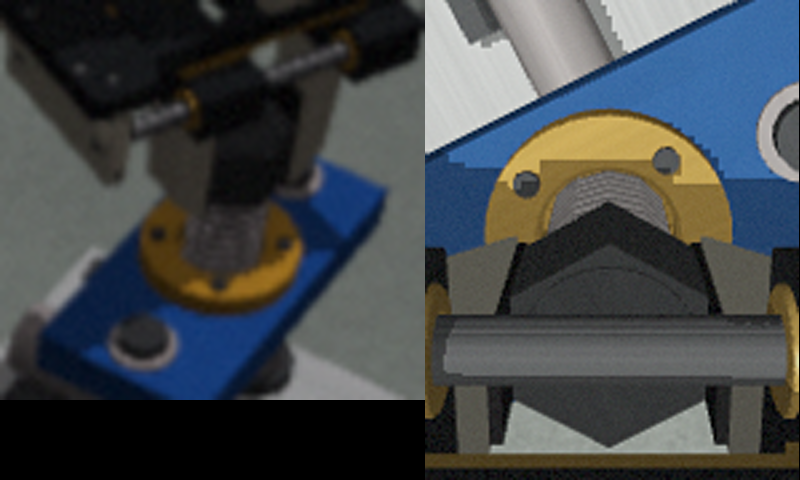

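View pics/s_o2.png

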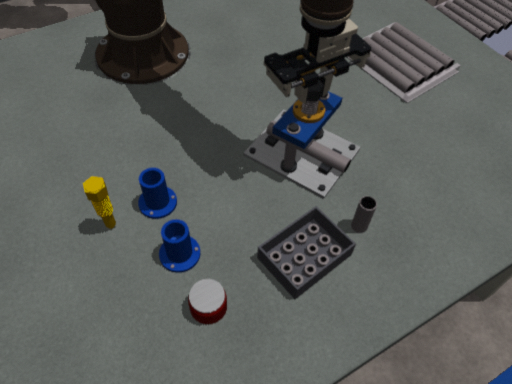

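Head top is at 0.2044 m, against 0.2042 for 21 mm down. In the scene view everything else is in place. A slightly firmer hold, then hand in.

Emit:
move_arm --steps "0 0 0 0 255;0 0 0 0 255;0 0 0 0 255;0 0 0 0 255" --squeeze 8

```text
clock: 23.37
position: [0.5101, 0.1726, 0.1719]
ee_rot: [1.235, 1.193, -1.235]
force: [-1.4, -0.0, -0.2]
width: 0.39
```

```bash
python3 hz.py p && python3 -c "
from cell import arm
print(arm.sign_off())"
```

```text
p head top 0.2044 463 465 pos [0.5101 0.1726 0.1719] F [-0.8 -0.5 -0.8] T [0.05 0.42 0.04] j7 -1.646 23.4167 0.38938403920491677
the job is handed in; nothing more can be done
None
```

The spindle is started in the bronze nut, one full turn in, upright and still gripped on its head at 8 N. The job was handed in at about 23.4 s.

- **Pick and placing:** I pulled the spindle straight up out of the holder nearest the base and lowered it pilot first into the nut. I had closed in on first contact in 1 mm steps with a 30 N grip. The net upward push peaked at about 15 N, and I backed off and loosened the grip to 3 N.
- **Finding the thread:** it dropped 5.5 mm within the first 15.5° anticlockwise. I then turned a further 15.5° before switching direction, which raised it 0.5 mm.
- **Screwing in:** I turned it about 384° clockwise in three light grips, which is 360° past the drop plus the overturn. The exact drop angle is only known to about ±8°.
- **Last checks:** the head top read 0.2044 m, against 0.2042 m expected for 21 mm below the nut's top face. Side forces were about 1 N and the opening was 36 mm, across the flats. The last scene picture showed everything else in place.

No check failed. The cameras disagreed by 2 to 4 mm on the nut's position, so I aligned the spindle to the nut within each view. It then went in with only about 1 N of side force until it touched the thread. During the contact push the side force reached about 7 N.

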